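Lock the marble tube into its shelf cradle

TASK

Lay the tube of marbles down in its plywood cradle between the side cheeks and slide it gently along until its end is fully home against the upright end plate. Then push the steel lever handle through its quarter turn to the end stop, so that it bars the tube in, and lean on it there for a moment with a firm push of about 12 N, never more than 25 N on the lever at any time and never more than 30 N of ramming or pressing of the tube on the cradle. Leave the pop-up box, the tray of jacks, the ball and the wooden block where they are.

Things in the scene. Friction and masses are not known exactly. Their poses are not given: they have to be found in the camera images.
- tube: Clear acrylic tube of marbles, 40 mm diameter, along its x axis, with a square grey cap (22 mm long, 50 x 50 mm) on each end; 150 mm overall, bare tube between caps 106 mm; 0.2 to 0.45 kg. It lies on the flats of its caps, tube axis 25 mm above its support. Origin: mid-length, on the underside of the caps; z up. Either end may go to the end plate.
- cradle: Plywood cradle fixed to the shelf. x runs along the channel to the end plate, y left of that, z up; origin on the shelf under the tube's home place. Board 12 mm thick, x -167..95, y -63..55 mm. End plate: inner face x = 75, 76 wide, top 57 mm above the shelf. Cheeks 9 mm thick, top 34 mm, inner faces y = +-27.5, at x 50..75 and -68..-50; open between for fingers. Lower the tube about 10 mm short.
- seat (a point): Point on the top of the cradle's board (12 mm above the shelf) where the tube's origin lies when it is fully home; same axes as the cradle.
- lever_pivot (a point): Vertical axis of the lever, on the cradle at x = -84.5, y = +42 mm, 31 mm above the shelf.
- lever (a joint): Steel lever's angle: 0 open, arm towards the cradle's -x; turns counter-clockwise from above; 1.571 = rigid end stop, arm towards -y across the channel, 1.5 mm behind a tube that is home. Starts at 0 to 0.4. Stiff (0.25 N m friction, some 3 N at the post), stays where left. Arm: bar 16 mm wide, 24 to 38 mm above the shelf; it meets the cap of a tube that is not home.
- lever_post (a point): Top centre of the lever's upright handle post: 16 mm diameter, 85 mm from the lever's axis, rising from the arm (top at 38 mm) to 83 mm above the shelf. Push it on its side, square to the arm.
- popup_box: White plastic pop-up box with a press button, 89 x 89 x 67 mm, loose; bystander. Origin under its centre.
- tray: Stainless steel tray, 110 x 160 x 22 mm, with four metal jacks in it, loose; bystander. Origin under its centre.
- ball_center (a point): Centre of a silicone ball, 50 mm diameter, resting on a cork ring 48 mm across; bystander.
- block: Short wooden block, 40 x 75 x 40 mm, loose; bystander. Origin under its centre.
There are look-alikes about, which are no part of the job. What is shaped like the tube but pink or turquoise is not meant.

How it is judged:
By the outcome, as a careful person would: the job done as asked, in the order asked, and still so for the second after the job is handed in, with the robot touching nothing.
It also fails if it takes over 72 s, if anything falls off the work surface, if the arm or the gripper's body presses on something with over 40 N, if the wrist force passes 120 N, or if a joint passes its speed limit or range.

ROBOT

A 6-joint arm with a two-finger parallel gripper is mounted at the origin on the work surface. World frame = base frame: x ahead of the robot, y to its left, z up, the work surface at z = 0. Lengths are in mm, angles in degrees, forces in N, time in s.
With the tool pointing down it reaches from about 300 to 875 mm from the base axis. Payload 4.2 kg.
Tool frame: the origin (TCP) lies between the finger pads; the fingertips stand 8 mm ahead of it and the grasp point (between the pads) lies 11 mm behind it; z points along the fingers, y is the line along which they close (so a half turn about z gives the same grasp; the last joint's range is limited). The gripper opens to 85 mm and grips with 20 to 120 N. Pads are 22 mm wide; open, the fingers measure 114 mm over their backs; the gripper's body (76 mm by 85 mm) begins 54 mm behind the grasp point. The pads swing forward as they close: fully open they stand 13 mm farther back than shut.
Start: joints at [70.646, 18.312, 89.639, -0, 72.044, -1.146], TCP at [179.676, 546.221, 239.338] pointing down, gripper open.
Joint ranges: [-177.97, 177.97], [-48.28, 115.42], [12.27, 149.76], [-77.06, 257.06], [2.81, 150.46], [-146.56, 146.56]. Speed limits (degrees/s): [147.25, 147.25, 180, 180, 180, 180].

INTERFACE

Orientations are given as [roll, pitch, yaw] about the fixed x, y, z axes, in that order (R = Rz(yaw) Ry(pitch) Rx(roll)).
In Python, from workcell import manip gives the robot as it stands. The module is installed in compiled form; this text tells all that it offers.
- The arm moves only by the shell command python3 -m pendant 'ROWS' [FORCE]. ROWS is JSON, a list of rows, each an object with "xyz": the shift along the tool's x, y, z in mm, a list of three; "twist": the turn, a rotation vector about the tool's x, y, z in degrees, a list of three; "claw": the finger opening in mm, from 0 to 85.4. In form: [{"xyz": [x, y, z], "twist": [ax, ay, az], "claw": claw}, ...]. A call has exactly 8 rows; each row shifts and turns the commanded pose from where the row before left it, along the tool's axes as they then stand; what a row does not reach is not made up. A row lasts 1/12 s, in which the tool goes at most 41.7 mm and 7.16 degrees, less where a joint would pass 70% of its speed; a pose out of reach is approached as far as the arm can. A call is refused whole if a number of a shift passes 41.7 or a number of a turn 7.16, either way. A call with a gripper value outside its range is refused whole. The fingers move at their own pace and stop on an object; FORCE is the grip in N (left out, the last holds). Time passes only in rows, so rows that do not move let the fingers close, or fill a call up. It gives the time, the measured TCP pose, the force, the opening and the grip force at its end, in the units of the state.
- manip.read_state(): the state, without advancing time (a new reading comes with each control period).
- manip.capture(name): name is "scene" or "side" or "wrist"; returns (picture, depth): 420x560x3 uint8, red, green, blue; 420x560 float32, mm along the optical axis (not along the pixel's ray), 0 where there is no reading.
- manip.camera_params(name): a dict with "K" (3x3 intrinsics, pixels), "k1" (the pictures are not rectified: a ray, as slopes to the right and down, at radius r is drawn at 1 + k1 r^2 times it, then the intrinsics apply), "extrinsics" (4x4, takes a point from world to camera coordinates); the wrist camera has in their place "hand_eye" (4x4, takes a point from camera to tool coordinates, whose origin is the TCP and whose axes are the flange's). Camera axes: x right, y up, looking along -z (the intrinsics and any distortion apply to the point x, -y, -z); pixel columns grow to the right and rows downward; lengths in mm; the calibration is good to about 2 mm. A picture is of the moment at which its call begins: read the wrist's pose just before it. camera_params takes no time and is no camera call.
- manip.close_job(): hands the job in; it is judged then, once.
The state is a dict: "time_s": time; "joint_positions": joint angles; "joint_vel": joint speeds; "tau": joint torques, N m; "ee_pos": TCP position; "tcp_rot": TCP orientation; "wrist_force": force on the tool from outside, world axes, zero at the start; "torque": the same for the moment, N m; "grip_width": finger opening in mm; "grip_force": force on a finger pad.
Only numpy, scipy, OpenCV 4.12 (cv2) and the standard library are available. Lean on these libraries where they do the work, as an engineer would, in place of code of your own. Each camera call takes 0.05 s, during which the arm holds its last target. There are 200 camera calls.

## Working session

There is one attempt and no reset: what is moved stays moved. The work goes in short steps, Python scripts to look and compute and a shell command to move; the robot and the scene stay as the last step left them, time stands still between calls to the robot, and variables do not carry over. Pictures are saved under pics/ and viewed, at most 10 in all, crops included, and the job is handed in when it is done.

```bash
mkdir -p pics; cat > h.py <<'E'
import numpy as np, cv2
from workcell import manip
from scipy.spatial.transform import Rotation as Ro
def cap(n):
    st=manip.read_state(); im,d=manip.capture(n); p=manip.camera_params(n)
    if n=="wrist":
        T=np.eye(4); T[:3,:3]=Ro.from_euler('xyz',st["tcp_rot"],degrees=True).as_matrix(); T[:3,3]=st["ee_pos"]
        M=T@np.array(p["hand_eye"])
    else: M=np.linalg.inv(np.array(p["extrinsics"]))
    return im,d,np.array(p["K"]),p["k1"],M
def rays(uv,K,k1):
    uv=np.asarray(uv,float).reshape(-1,2)
    xd=np.c_[(uv[:,0]-K[0,2])/K[0,0],(uv[:,1]-K[1,2])/K[1,1]]; x=xd.copy()
    for _ in range(20): x=xd/(1+k1*(x**2).sum(1,keepdims=True))
    return np.c_[x[:,0],-x[:,1],-np.ones(len(x))]
def onplane(uv,z,K,k1,M):
    r=rays(uv,K,k1)@M[:3,:3].T; o=M[:3,3]
    return o+r*((z-o[2])/r[:,2])[:,None]
def pts(d,K,k1,M):
    h,w=d.shape; u,v=np.meshgrid(np.arange(w),np.arange(h))
    r=rays(np.c_[u.ravel(),v.ravel()],K,k1)*d.reshape(-1,1)
    return (r@M[:3,:3].T+M[:3,3]).reshape(h,w,3)
def save(im,n): cv2.imwrite('pics/'+n,cv2.cvtColor(im,cv2.COLOR_RGB2BGR))
E
python3 - <<'E'
from h import *
st=manip.read_state(); print(st["ee_pos"],st["tcp_rot"],st["time_s"],st["wrist_force"],st["grip_width"])
for n in("scene","side","wrist"):
    r=cap(n); save(r[0],n+"0.png"); np.savez(n+"0.npz",*r); print(n,r[4][:3,3],-r[4][:3,2])
E
```

```text
[179.51260164 545.78239076 238.46896433] [-1.79897580e+02 -3.01792386e-03  1.61791847e+02] 0.0 [-0.12316789 -0.43218112  0.10640535] 85.46050332158968
scene [948.35557818 302.82464767 966.1583779 ] [-0.37252669 -0.36613991 -0.85273996]
side [ 186.83680871 -754.05012341  858.15884302] [ 0.34351253  0.60675335 -0.71683297]
wrist [103.71184653 571.13356625 372.91602806] [ 0.2947386  -0.09709436 -0.95063234]
```

View pics/scene0.png

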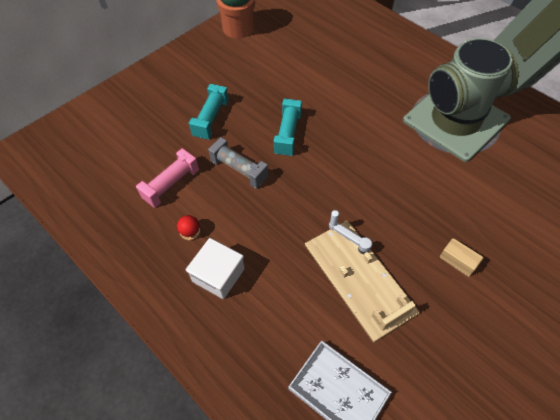

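View pics/side0.png

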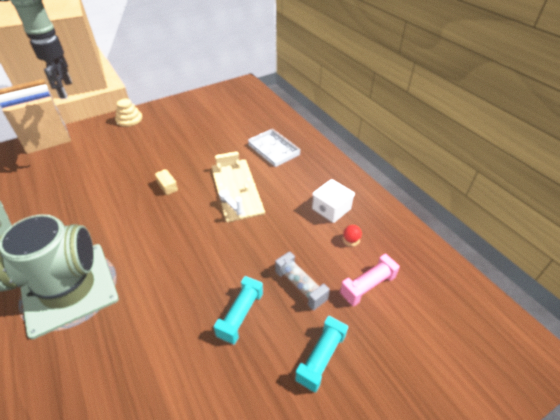

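The scene picture shows the grey-capped tube at about (238,163), and the cradle at (362,280). Its end plate is near (400,315), the lever pivot at (365,245) and the post at (335,215). The side view agrees: tube (302,280), cradle (238,190).

```bash
cat > m.py <<'E'
from h import *
def L(n):
    z=np.load(n+"0.npz"); return [z[k] for k in z.files]
if 1:
  for n,tb,cb in(("scene",(200,135,275,192),(300,205,425,345)),("side",(270,248,335,312),(205,148,270,222))):
    im,d,K,k1,M=L(n); k1=float(k1); P=pts(d,K,k1,M); hsv=cv2.cvtColor(im,cv2.COLOR_RGB2HSV)
    x0,y0,x1,y1=tb; box=np.zeros(d.shape,bool); box[y0:y1,x0:x1]=1
    caps=box&(hsv[...,1]<75)&(P[...,2]>20)&(P[...,2]<65)
    q=P[caps]; r=cv2.minAreaRect(q[q[:,2]>40][:,:2].astype(np.float32)); print(n,"tube top rect",r, "z",np.percentile(q[:,2],[5,50,95]),len(q))
    nn,lab,stt,c=cv2.connectedComponentsWithStats((caps).astype(np.uint8)); print(stt[1:].tolist() if nn<6 else nn)
    x0,y0,x1,y1=cb; box[:]=0; box[y0:y1,x0:x1]=1
    wood=box&(hsv[...,0]>10)&(hsv[...,0]<32)&(hsv[...,2]>120)&(d>0)
    b=wood&(P[...,2]>4)&(P[...,2]<20); r=cv2.minAreaRect(P[b][:,:2].astype(np.float32)); print("board",r,np.median(P[b][:,2]),cv2.boxPoints(r).round(0).tolist())
    e=wood&(P[...,2]>46)&(P[...,2]<65); print("plate",np.median(P[e],axis=0),e.sum())
    for lo,hi in((28,46),(55,95)):
        s=box&(hsv[...,1]<60)&(P[...,2]>lo)&(P[...,2]<hi); print("steel",lo,s.sum(),np.median(P[s],axis=0) if s.any() else 0, P[s].min(0) if s.any() else 0,P[s].max(0) if s.any() else 0)
E
python3 m.py
```

```text
scene tube top rect ((486.00506591796875, -297.7168884277344), (118.41143798828125, 150.3385467529297), 8.771409034729004) z [24.598852   42.47985902 50.92724645] 1076
[[208, 138, 60, 47, 1075], [273, 142, 1, 1, 1]]
board ((535.6554565429688, 116.18138885498047), (262.71197509765625, 119.45892333984375), 75.71981048583984) 11.9788992763431 [[445.0, 4.0], [561.0, -26.0], [626.0, 229.0], [510.0, 258.0]]
plate [561.81681174 230.0423867   57.08375671] 249
steel 28 393 [486.75135177  50.82849013  38.02811397] [465.49808922 -12.16644361  28.21107917] [559.33161974  93.26889061  45.34017591]
steel 55 78 [493.73531259  -2.42503711  76.92064393] [482.63784839 -11.26981498  55.36474299] [498.32499547   3.33670967  86.19569785]
side tube top rect ((516.8209838867188, -296.326904296875), (49.030826568603516, 151.38340759277344), 8.957751274108887) z [25.89090955 44.24336972 52.40006281] 1066
[[276, 252, 54, 55, 1066]]
board ((556.7168579101562, 148.8240509033203), (370.11004638671875, 213.24490356445312), 65.42748260498047) 13.16214260428535 [[383.0, 25.0], [577.0, -64.0], [731.0, 273.0], [537.0, 361.0]]
plate [557.5980732  223.46178786  55.41173013] 119
steel 28 231 [483.40395473  62.47153363  38.40337671] [465.05732035 -16.49352579  28.57021703] [592.1829789  226.19606127  45.7152135 ]
steel 55 118 [527.79942067 214.40593476  59.60757515] [481.87450505 -15.14381399  55.03722571] [593.10866224 243.59608317  86.21508774]
```

View pics/wrist0.png

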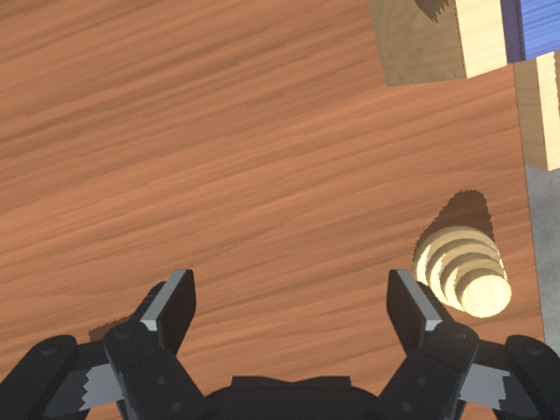

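The wrist view shows only tabletop and a ring stack. The measurements are consistent:

| Item | Position | Direction |
|---|---|---|
| Tube | (517,-296) | axis 99° |
| Cradle origin | ≈ (541,152) | x at 75.7° |
| Lever | pivot ≈ (479,81), post ≈ (492,-2) | about 0.40 rad |

Next I move above the tube.

```bash
python3 -m pendant '[{"xyz":[0,0,0],"twist":[0,0,7],"claw":85},{"xyz":[0,0,0],"twist":[0,0,7],"claw":85},{"xyz":[0,0,0],"twist":[0,0,7],"claw":85},{"xyz":[0,0,0],"twist":[0,0,7],"claw":85},{"xyz":[0,0,0],"twist":[0,0,7],"claw":85},{"xyz":[0,0,0],"twist":[0,0,7],"claw":85},{"xyz":[0,0,0],"twist":[0,0,7],"claw":85},{"xyz":[0,0,0],"twist":[0,0,7],"claw":85}]' 40
python3 -m pendant '[{"xyz":[0,0,0],"twist":[0,0,7],"claw":85},{"xyz":[-30,28,0],"twist":[0,0,0],"claw":85},{"xyz":[-30,28,0],"twist":[0,0,0],"claw":85},{"xyz":[-30,28,0],"twist":[0,0,0],"claw":85},{"xyz":[-30,28,0],"twist":[0,0,0],"claw":85},{"xyz":[-30,28,0],"twist":[0,0,0],"claw":85},{"xyz":[-30,28,0],"twist":[0,0,0],"claw":85},{"xyz":[-30,28,0],"twist":[0,0,0],"claw":85}]'
python3 -m pendant '[{"xyz":[-41,0,0],"twist":[0,0,0],"claw":85},{"xyz":[-41,0,0],"twist":[0,0,0],"claw":85},{"xyz":[-41,0,0],"twist":[0,0,0],"claw":85},{"xyz":[-41,0,0],"twist":[0,0,0],"claw":85},{"xyz":[-41,0,0],"twist":[0,0,0],"claw":85},{"xyz":[-41,0,0],"twist":[0,0,0],"claw":85},{"xyz":[-41,0,0],"twist":[0,0,0],"claw":85},{"xyz":[-41,0,0],"twist":[0,0,0],"claw":85}]'
python3 -m pendant '[{"xyz":[-41,0,0],"twist":[0,0,0],"claw":85},{"xyz":[-41,0,0],"twist":[0,0,0],"claw":85},{"xyz":[-41,0,0],"twist":[0,0,0],"claw":85},{"xyz":[-41,0,0],"twist":[0,0,0],"claw":85},{"xyz":[-41,0,0],"twist":[0,0,0],"claw":85},{"xyz":[-41,0,0],"twist":[0,0,0],"claw":85},{"xyz":[-41,0,0],"twist":[0,0,0],"claw":85},{"xyz":[0,0,0],"twist":[0,0,0],"claw":85}]'
python3 - <<'E'
from h import *
st=manip.read_state(); print(st["ee_pos"],st["tcp_rot"],st["time_s"],st["grip_width"])
r=cap("wrist"); save(r[0],"wrist1.png"); np.savez("wrist10.npz",*r)
E
```

```text
time_s: 0.82
ee_pos: [179.6, 546.0, 239.0]
tcp_rot: [-180.0, 0.0, 105.4]
wrist_force: [-0.8, 0.1, 0.3]
grip_width: 84.8
grip_force: 0.0
time_s: 1.48
ee_pos: [406.6, 367.1, 239.2]
tcp_rot: [-180.0, 0.0, 98.8]
wrist_force: [0.6, 0.5, -0.5]
grip_width: 85.2
grip_force: 0.0
time_s: 2.15
ee_pos: [455.3, 42.5, 239.3]
tcp_rot: [180.0, -0.0, 98.8]
wrist_force: [0.5, -0.1, 0.2]
grip_width: 84.9
grip_force: 0.0
time_s: 2.82
ee_pos: [500.2, -245.7, 238.6]
tcp_rot: [180.0, 0.2, 98.5]
wrist_force: [-0.2, -0.2, 0.3]
grip_width: 84.6
grip_force: 0.0
[ 500.18579131 -245.74832763  238.55452769] [179.99081897   0.21394562  98.47576026] 2.8167 84.57038413326204
```

View pics/wrist1.png

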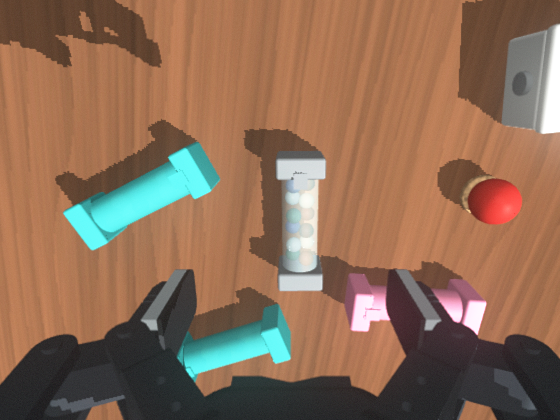

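The wrist view shows the tube upright at (300,222), with its caps at (301,165) and (300,278). The pink look-alike is about 50 mm off its near end, clear of a mid-tube grasp.

```bash
cat > t.py <<'E'
from h import *
z=np.load("wrist10.npz"); im,d,K,k1,M=[z[k] for k in z.files]; P=pts(d,K,float(k1),M)
hsv=cv2.cvtColor(im,cv2.COLOR_RGB2HSV); m=np.zeros(d.shape,bool); m[145:295,265:335]=1
m&=(hsv[...,1]<70)&(P[...,2]>44)&(P[...,2]<56); q=P[m]
r=cv2.minAreaRect(q[:,:2].astype(np.float32)); print(r,np.median(q[:,2]),m.sum())
c=np.array(r[0]); st=manip.read_state(); R=Ro.from_euler('xyz',st["tcp_rot"],degrees=True).as_matrix()
print(R.T@(np.r_[c,15]-st["ee_pos"]), st["ee_pos"],st["tcp_rot"])
E
python3 t.py
```

```text
((516.9835815429688, -294.37701416015625), (50.03435516357422, 149.57650756835938), 8.737335205078125) 48.97188279025292 2636
[-54.04790169   9.74142868 223.40415767] [ 499.49330338 -242.35162628  238.41203629] [-1.79962823e+02 -1.70141617e-03  9.85125649e+01]
```

```bash
python3 -m pendant '[{"xyz":[-27,5,0],"twist":[0,0,0],"claw":66},{"xyz":[-27,5,0],"twist":[0,0,0],"claw":66},{"xyz":[0,0,27],"twist":[0,0,0],"claw":66},{"xyz":[0,0,27],"twist":[0,0,0],"claw":66},{"xyz":[0,0,27],"twist":[0,0,0],"claw":66},{"xyz":[0,0,27],"twist":[0,0,0],"claw":66},{"xyz":[0,0,27],"twist":[0,0,0],"claw":66},{"xyz":[0,0,0],"twist":[0,0,0],"claw":66}]'
python3 -m pendant '[{"xyz":[0,0,0],"twist":[0,0,0],"claw":66},{"xyz":[0,0,15],"twist":[0,0,0],"claw":66},{"xyz":[0,0,15],"twist":[0,0,0],"claw":66},{"xyz":[0,0,15],"twist":[0,0,0],"claw":66},{"xyz":[0,0,15],"twist":[0,0,0],"claw":66},{"xyz":[0,0,15],"twist":[0,0,0],"claw":66},{"xyz":[0,0,10],"twist":[0,0,0],"claw":66},{"xyz":[0,0,0],"twist":[0,0,0],"claw":66}]'
python3 -c "
from h import *
st=manip.read_state();R=Ro.from_euler('xyz',st['tcp_rot'],degrees=True).as_matrix()
print(R.T@(np.array([517,-294.4,15])-st['ee_pos']))"
```

```text
time_s: 3.53
ee_pos: [514.2, -287.6, 99.0]
tcp_rot: [-179.5, -0.5, 98.9]
wrist_force: [-0.1, 1.3, 0.1]
grip_width: 66.0
grip_force: 0.0
time_s: 4.2
ee_pos: [517.6, -290.5, 19.1]
tcp_rot: [-180.0, -0.0, 98.8]
wrist_force: [-0.4, 0.1, 0.4]
grip_width: 65.9
grip_force: 0.0
[-3.79329496 -1.19571909  4.12861052]
```

```bash
python3 -m pendant '[{"xyz":[-4,-1,3],"twist":[0,0,0],"claw":66},{"xyz":[0,0,0],"twist":[0,0,0],"claw":66},{"xyz":[0,0,0],"twist":[0,0,0],"claw":30},{"xyz":[0,0,0],"twist":[0,0,0],"claw":30},{"xyz":[0,0,0],"twist":[0,0,0],"claw":30},{"xyz":[0,0,0],"twist":[0,0,0],"claw":30},{"xyz":[0,0,0],"twist":[0,0,0],"claw":30},{"xyz":[0,0,0],"twist":[0,0,0],"claw":30}]' 40
python3 -m pendant '[{"xyz":[0,0,0],"twist":[0,0,0],"claw":30},{"xyz":[0,0,0],"twist":[0,0,0],"claw":30},{"xyz":[0,0,-5],"twist":[0,0,0],"claw":30},{"xyz":[0,0,-15],"twist":[0,0,0],"claw":30},{"xyz":[0,0,-25],"twist":[0,0,0],"claw":30},{"xyz":[0,0,-30],"twist":[0,0,0],"claw":30},{"xyz":[0,0,-30],"twist":[0,0,0],"claw":30},{"xyz":[0,0,-15],"twist":[0,0,0],"claw":30}]'
```

```text
time_s: 4.87
ee_pos: [517.6, -295.4, 17.4]
tcp_rot: [179.9, 0.1, 98.8]
wrist_force: [-0.8, -0.0, 6.0]
grip_width: 38.6
grip_force: 40.5
time_s: 5.53
ee_pos: [518.1, -295.5, 139.3]
tcp_rot: [179.8, 0.1, 98.8]
wrist_force: [1.8, 0.0, -4.2]
grip_width: 38.7
grip_force: 41.3
```

```bash
python3 -m pendant '[{"xyz":[0,0,-20],"twist":[0,0,5.8],"claw":30},{"xyz":[0,0,-20],"twist":[0,0,5.8],"claw":30},{"xyz":[0,0,-20],"twist":[0,0,5.8],"claw":30},{"xyz":[0,0,-20],"twist":[0,0,5.8],"claw":30},{"xyz":[20,-8,0],"twist":[0,0,0],"claw":30},{"xyz":[30,-8,0],"twist":[0,0,0],"claw":30},{"xyz":[35,-8,0],"twist":[0,0,0],"claw":30},{"xyz":[35,-8,0],"twist":[0,0,0],"claw":30}]' 50
python3 -m pendant '[{"xyz":[35,-8,0],"twist":[0,0,0],"claw":30},{"xyz":[35,-8,0],"twist":[0,0,0],"claw":30},{"xyz":[35,-8,0],"twist":[0,0,0],"claw":30},{"xyz":[35,-8,0],"twist":[0,0,0],"claw":30},{"xyz":[35,-8,0],"twist":[0,0,0],"claw":30},{"xyz":[35,-8,0],"twist":[0,0,0],"claw":30},{"xyz":[35,-6,0],"twist":[0,0,0],"claw":30},{"xyz":[35,0,0],"twist":[0,0,0],"claw":30}]'
python3 -m pendant '[{"xyz":[35,0,0],"twist":[0,0,0],"claw":30},{"xyz":[35,0,0],"twist":[0,0,0],"claw":30},{"xyz":[30,0,0],"twist":[0,0,0],"claw":30},{"xyz":[20,0,0],"twist":[0,0,0],"claw":30},{"xyz":[10,0,0],"twist":[0,0,0],"claw":30},{"xyz":[0,0,0],"twist":[0,0,0],"claw":30},{"xyz":[0,0,0],"twist":[0,0,0],"claw":30},{"xyz":[0,0,0],"twist":[0,0,0],"claw":30}]'
python3 - <<'E'
from h import *
r=cap("wrist"); save(r[0],"wrist2.png"); np.savez("wrist20.npz",*r)
E
```

```text
time_s: 6.2
ee_pos: [515.0, -169.6, 215.4]
tcp_rot: [-179.9, -0.0, 75.5]
wrist_force: [0.6, 0.8, -4.5]
grip_width: 38.4
grip_force: 53.0
time_s: 6.87
ee_pos: [531.4, 115.5, 215.6]
tcp_rot: [-179.8, 0.1, 75.6]
wrist_force: [-0.1, -0.7, -4.6]
grip_width: 38.4
grip_force: 53.0
time_s: 7.53
ee_pos: [565.2, 238.1, 216.0]
tcp_rot: [-179.9, 0.1, 75.5]
wrist_force: [-0.4, -0.2, -4.6]
grip_width: 38.3
grip_force: 53.0
```

View pics/wrist2.png

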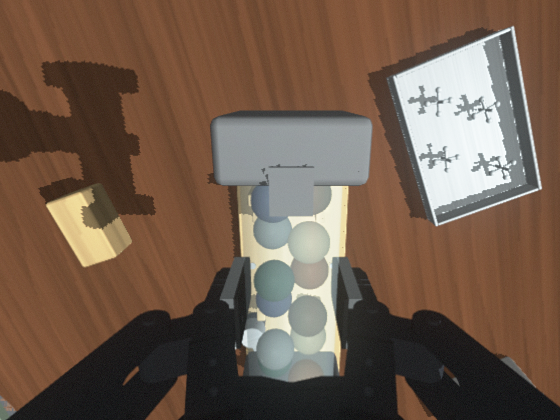

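Image up turns out to be tool +x, and the held tube (rows 110–380) hides the cradle. I'll work out how far back to go so that the end plate and cheeks show above the tube.

```bash
python3 - <<'E'
from h import *
z=np.load("wrist20.npz"); im,d,K,k1,M=[z[k] for k in z.files]; k1=float(k1)
st=manip.read_state(); x=np.array([np.cos(np.radians(75.5)),np.sin(np.radians(75.5)),0]); y=np.array([-x[1],x[0],0])
for zz in(12,34,57):
  p=onplane([[290,0],[290,110],[180,110],[0,100],[560,100]],zz,K,k1,M)-st["ee_pos"]; print(zz,(p@x).round(),(p@y).round())
im,d,K,k1,M=[np.load("scene0.npz")[k] for k in z.files]; P=pts(d,K,float(k1),M); print(P[385,340],P[258,462])
E
```

```text
12 [162.  69.  68.  77.  78.] [   2.    2.  109.  281. -258.]
34 [157.  69.  69.  77.  78.] [   1.    1.  102.  263. -241.]
57 [151.  70.  70.  77.  78.] [   1.    1.   94.  244. -223.]
[733.65850387 234.98086675   2.079316  ] [362.08088091 250.89636314  42.3654374 ]
```

```bash
python3 -m pendant '[{"xyz":[-15,0,0],"twist":[0,0,0],"claw":30},{"xyz":[-25,0,0],"twist":[0,0,0],"claw":30},{"xyz":[-30,0,0],"twist":[0,0,0],"claw":30},{"xyz":[-30,0,0],"twist":[0,0,0],"claw":30},{"xyz":[-20,0,0],"twist":[0,0,0],"claw":30},{"xyz":[-10,0,0],"twist":[0,0,0],"claw":30},{"xyz":[0,0,0],"twist":[0,0,0],"claw":30},{"xyz":[0,0,0],"twist":[0,0,0],"claw":30}]'
python3 - <<'E'
from h import *
r=cap("wrist"); save(r[0],"wrist3.png"); np.savez("wrist30.npz",*r)
E
```

```text
time_s: 8.25
ee_pos: [533.5, 113.1, 216.8]
tcp_rot: [180.0, -0.1, 75.5]
wrist_force: [0.1, 1.3, -3.9]
grip_width: 38.2
grip_force: 53.0
```

View pics/wrist3.png

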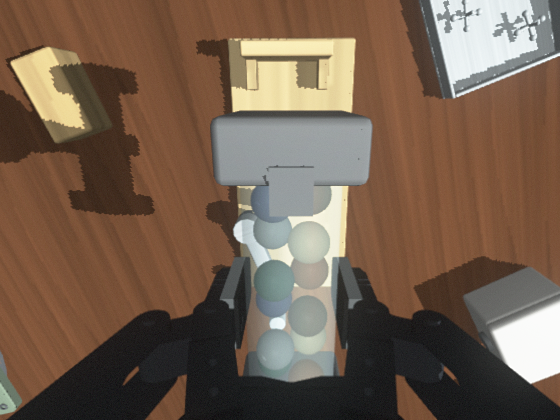

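The end plate shows at rows 40–55, columns 243–333, and the far cheeks run down to row 88 at columns 252 and 323, all clear above the tube's cap (row 112). I'll measure the plate and cheeks, and the tube's own cap, in this view.

```bash
python3 - <<'E'
from h import *
z=np.load("wrist30.npz"); im,d,K,k1,M=[z[k] for k in z.files]; P=pts(d,K,float(k1),M)
st=manip.read_state(); tcp=np.array(st["ee_pos"]); print(tcp,st["tcp_rot"])
a=np.radians(75.5); x=np.array([np.cos(a),np.sin(a)]); y=np.array([-x[1],x[0]])
def show(n,m):
    q=P[m]; s=(q[:,:2]-tcp[:2]); 
    r=cv2.minAreaRect(np.c_[s@x,s@y].astype(np.float32)); print(n,m.sum(),"z",np.median(q[:,2]).round(1),"c",np.round(r[0],1),"size",np.round(r[1],1),"ang",round(r[2],2))
b=np.zeros(d.shape,bool); b[30:110,225:360]=1
Z=P[...,2]
show("plate",b&(Z>53)&(Z<61))
c=b&(Z>30)&(Z<38)
cl=c.copy(); cl[:,290:]=0; cr=c.copy(); cr[:,:290]=0
show("cheekL",cl); show("cheekR",cr)
b2=np.zeros(d.shape,bool); b2[36:112,225:360]=1
show("board",b2&(Z>9)&(Z<15))
# edges of board sides in rows 60..108
for rws in((50,70),(90,108)):
    for s in(0,1):
        e=[]
        for r_ in range(*rws):
            cc=np.where((Z[r_]>9)&(Z[r_]<15)&(np.arange(560)>222)&(np.arange(560)<365))[0]
            p=P[r_,cc[-s]]; v=p[:2]-tcp[:2]; e.append((v@x,v@y))
        print("edge",s,np.median(e,axis=0).round(1))
cp=np.zeros(d.shape,bool); cp[105:190,205:380]=1
q=P[cp&(Z>200)]; s=q[:,:2]-tcp[:2]; print("cap z",np.percentile(q[:,2],[5,50,95]).round(1),"x",np.percentile(s@x,[1,50,99]).round(1),"y",np.percentile(s@y,[1,50,99]).round(1))
E
```

```text
[533.71461325 113.81902183 216.64759098] [ 1.79959171e+02 -6.72806513e-02  7.55421426e+01]
plate 1554 z 56.7 c [117.7   3.7] size [75.4 12.1] ang 89.88
cheekL 353 z 33.7 c [99.6 21.2] size [25.  38.9] ang 0.06
cheekR 340 z 33.6 c [100.  -15.9] size [24.4 33.4] ang 0.39
board 6297 z 11.8 c [99.7 -0.2] size [118.1  64.9] ang 89.96
edge 0 [113.5  58.1]
edge 1 [113.5 -58.1]
edge 0 [78.9 58. ]
edge 1 [ 78.9 -58.3]
cap z [239.5 249.  250.7] x [49.8 64.5 74.4] y [-23.8  -0.   23.9]
```

Cradle relative to the TCP: origin 36.7 mm ahead and 3.7 mm left, heading matched at 75.5°. Plate, cheek and board sizes and heights all agree with the given ones. I'll move above the place and descend to just over the cheeks.

```bash
python3 -m pendant '[{"xyz":[9,-1.2,15],"twist":[0,0,0],"claw":30},{"xyz":[9,-1.2,25],"twist":[0,0,0],"claw":30},{"xyz":[8,-1.2,25],"twist":[0,0,0],"claw":30},{"xyz":[0,0,25],"twist":[0,0,0],"claw":30},{"xyz":[0,0,25],"twist":[0,0,0],"claw":30},{"xyz":[0,0,20],"twist":[0,0,0],"claw":30},{"xyz":[0,0,10],"twist":[0,0,0],"claw":30},{"xyz":[0,0,0],"twist":[0,0,0],"claw":30}]'
python3 -m pendant '[{"xyz":[0,0,0],"twist":[0,0,0],"claw":30},{"xyz":[0,0,0],"twist":[0,0,0],"claw":30},{"xyz":[0,0,0],"twist":[0,0,0],"claw":30},{"xyz":[0,0,0],"twist":[0,0,0],"claw":30},{"xyz":[0,0,0],"twist":[0,0,0],"claw":30},{"xyz":[0,0,0],"twist":[0,0,0],"claw":30},{"xyz":[0,0,0],"twist":[0,0,0],"claw":30},{"xyz":[0,0,0],"twist":[0,0,0],"claw":30}]'
python3 - <<'E'
from h import *
a=np.radians(75.45); x=np.array([np.cos(a),np.sin(a)]); y=np.array([-x[1],x[0]])
o=np.array([533.71,113.82])+36.7*x+3.7*y
st=manip.read_state(); v=np.array(st["ee_pos"])[:2]-o; print("origin",o,"TCP in cradle",v@x,v@y,st["ee_pos"][2],st["tcp_rot"])
r=cap("wrist"); im,d,K,k1,M=r; np.savez("wrist40.npz",*r); save(im,"wrist4.png")
E
```

```text
time_s: 8.97
ee_pos: [535.2, 140.4, 68.9]
tcp_rot: [-179.7, 0.1, 75.7]
wrist_force: [-0.6, 0.5, -4.4]
grip_width: 38.7
grip_force: 52.9
time_s: 9.63
ee_pos: [536.5, 139.8, 71.5]
tcp_rot: [180.0, -0.0, 75.6]
wrist_force: [0.1, 0.5, -3.7]
grip_width: 38.5
grip_force: 52.9
origin [539.34861285 150.27251768] TCP in cradle -10.861668167390182 0.14079235039588187 71.48398656089648 [ 1.79986618e+02 -1.30328725e-02  7.55835546e+01]
```

View pics/wrist4.png

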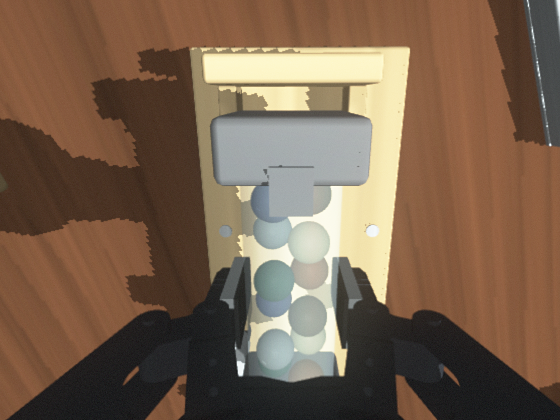

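The tube sits over the channel: cap columns 212–371 against plate columns 204–383. I'll check this metrically from the same picture.

```bash
python3 - <<'E'
from h import *
z=np.load("wrist40.npz"); im,d,K,k1,M=[z[k] for k in z.files]; P=pts(d,K,float(k1),M); Z=P[...,2]
st=manip.read_state(); tcp=np.array(st["ee_pos"])
a=np.radians(st["tcp_rot"][2]); x=np.array([np.cos(a),np.sin(a)]); y=np.array([-x[1],x[0]])
for n,m in(("plate",(Z>53)&(Z<61)),("cap",(Z>85)&(Z<112)),("board",(Z>9)&(Z<15))):
    b=np.zeros(d.shape,bool); b[40:(190 if n=="cap" else 110),180:420]=1
    if n=="plate": b[86:]=0
    q=P[m&b]; s=q[:,:2]-tcp[:2]; r=cv2.minAreaRect(np.c_[s@x,s@y].astype(np.float32))
    print(n,np.median(q[:,2]).round(1),np.round(r[0],1),np.round(r[1],1),round(r[2],2))
E
```

```text
plate 56.6 [91.9 -0.5] [11.8 76. ] 0.04
cap 103.7 [61.5  0.1] [27.3 50.6] 0.07
board 11.7 [90.1 -4.6] [118.5  31.9] 89.99
```

Lateral error is 0.5 mm and the gap to the plate is 10.8 mm. Lowering.

```bash
python3 -m pendant '[{"xyz":[0,0.5,4],"twist":[0,0,0],"claw":30},{"xyz":[0,0,6],"twist":[0,0,0],"claw":30},{"xyz":[0,0,8],"twist":[0,0,0],"claw":30},{"xyz":[0,0,8],"twist":[0,0,0],"claw":30},{"xyz":[0,0,5],"twist":[0,0,0],"claw":30},{"xyz":[0,0,3],"twist":[0,0,0],"claw":30},{"xyz":[0,0,2],"twist":[0,0,0],"claw":30},{"xyz":[0,0,0],"twist":[0,0,0],"claw":30}]'
python3 -m pendant '[{"xyz":[0,0,1],"twist":[0,0,0],"claw":30},{"xyz":[0,0,1],"twist":[0,0,0],"claw":30},{"xyz":[0,0,1],"twist":[0,0,0],"claw":30},{"xyz":[0,0,0.5],"twist":[0,0,0],"claw":30},{"xyz":[0,0,0],"twist":[0,0,0],"claw":30},{"xyz":[0,0,0],"twist":[0,0,0],"claw":30},{"xyz":[0,0,0],"twist":[0,0,0],"claw":30},{"xyz":[0,0,0],"twist":[0,0,0],"claw":30}]'
```

```text
time_s: 10.35
ee_pos: [536.7, 139.7, 34.7]
tcp_rot: [-180.0, 0.0, 75.6]
wrist_force: [0.2, 0.1, -4.5]
grip_width: 38.6
grip_force: 52.9
time_s: 11.02
ee_pos: [537.0, 139.7, 31.9]
tcp_rot: [180.0, -0.0, 75.6]
wrist_force: [0.5, -0.6, -4.7]
grip_width: 38.6
grip_force: 52.9
```

```bash
python3 -m pendant '[{"xyz":[0,0,0.6],"twist":[0,0,0],"claw":30},{"xyz":[0,0,0.6],"twist":[0,0,0],"claw":30},{"xyz":[0,0,0.6],"twist":[0,0,0],"claw":30},{"xyz":[0,0,0],"twist":[0,0,0],"claw":30},{"xyz":[0,0,0],"twist":[0,0,0],"claw":30},{"xyz":[0,0,0],"twist":[0,0,0],"claw":30},{"xyz":[0,0,0],"twist":[0,0,0],"claw":30},{"xyz":[0,0,0],"twist":[0,0,0],"claw":30}]'
```

```text
time_s: 11.68
ee_pos: [537.0, 139.7, 30.1]
tcp_rot: [180.0, -0.0, 75.6]
wrist_force: [-0.2, 0.0, -4.4]
grip_width: 38.5
grip_force: 52.9
```

```bash
python3 -m pendant '[{"xyz":[0,0,0.4],"twist":[0,0,0],"claw":30},{"xyz":[0,0,0.4],"twist":[0,0,0],"claw":30},{"xyz":[0,0,0],"twist":[0,0,0],"claw":30},{"xyz":[0,0,0],"twist":[0,0,0],"claw":30},{"xyz":[0,0,0],"twist":[0,0,0],"claw":30},{"xyz":[0,0,0],"twist":[0,0,0],"claw":30},{"xyz":[0,0,0],"twist":[0,0,0],"claw":30},{"xyz":[0,0,0],"twist":[0,0,0],"claw":30}]'
```

```text
time_s: 12.35
ee_pos: [537.0, 139.7, 29.5]
tcp_rot: [180.0, -0.0, 75.6]
wrist_force: [-2.4, -0.4, 1.6]
grip_width: 38.2
grip_force: 53.4
```

Contact is made (about 6 N more than the tube's weight). Now I slide it gently forward.

```bash
python3 -m pendant '[{"xyz":[0,0,-0.3],"twist":[0,0,0],"claw":30},{"xyz":[1.5,0,0],"twist":[0,0,0],"claw":30},{"xyz":[1.5,0,0],"twist":[0,0,0],"claw":30},{"xyz":[1.5,0,0],"twist":[0,0,0],"claw":30},{"xyz":[1.5,0,0],"twist":[0,0,0],"claw":30},{"xyz":[1.5,0,0],"twist":[0,0,0],"claw":30},{"xyz":[1,0,0],"twist":[0,0,0],"claw":30},{"xyz":[0,0,0],"twist":[0,0,0],"claw":30}]'
python3 -m pendant '[{"xyz":[0.4,0,0],"twist":[0,0,0],"claw":30},{"xyz":[0.4,0,0],"twist":[0,0,0],"claw":30},{"xyz":[0,0,0],"twist":[0,0,0],"claw":30},{"xyz":[0,0,0],"twist":[0,0,0],"claw":30},{"xyz":[0,0,0],"twist":[0,0,0],"claw":30},{"xyz":[0,0,0],"twist":[0,0,0],"claw":30},{"xyz":[0,0,0],"twist":[0,0,0],"claw":30},{"xyz":[0,0,0],"twist":[0,0,0],"claw":30}]'
```

```text
time_s: 13.02
ee_pos: [539.2, 148.3, 29.5]
tcp_rot: [180.0, -0.0, 75.6]
wrist_force: [-0.3, -1.1, -1.7]
grip_width: 38.5
grip_force: 53.4
time_s: 13.68
ee_pos: [539.3, 148.8, 29.5]
tcp_rot: [180.0, -0.0, 75.6]
wrist_force: [-0.3, -0.3, -2.9]
grip_width: 38.7
grip_force: 53.3
```

```bash
python3 -m pendant '[{"xyz":[0.4,0,0],"twist":[0,0,0],"claw":30},{"xyz":[0.4,0,0],"twist":[0,0,0],"claw":30},{"xyz":[0,0,0],"twist":[0,0,0],"claw":30},{"xyz":[0,0,0],"twist":[0,0,0],"claw":30},{"xyz":[0,0,0],"twist":[0,0,0],"claw":30},{"xyz":[0,0,0],"twist":[0,0,0],"claw":30},{"xyz":[0,0,0],"twist":[0,0,0],"claw":30},{"xyz":[0,0,0],"twist":[0,0,0],"claw":30}]'
python3 -m pendant '[{"xyz":[0.3,0,0],"twist":[0,0,0],"claw":30},{"xyz":[0.3,0,0],"twist":[0,0,0],"claw":30},{"xyz":[0,0,0],"twist":[0,0,0],"claw":30},{"xyz":[0,0,0],"twist":[0,0,0],"claw":30},{"xyz":[0,0,0],"twist":[0,0,0],"claw":30},{"xyz":[0,0,0],"twist":[0,0,0],"claw":30},{"xyz":[0,0,0],"twist":[0,0,0],"claw":30},{"xyz":[0,0,0],"twist":[0,0,0],"claw":30}]'
```

```text
time_s: 14.35
ee_pos: [539.4, 149.5, 29.5]
tcp_rot: [-180.0, -0.0, 75.6]
wrist_force: [-0.9, -0.5, -2.4]
grip_width: 38.5
grip_force: 53.3
time_s: 15.02
ee_pos: [539.6, 150.1, 29.5]
tcp_rot: [-180.0, -0.0, 75.6]
wrist_force: [0.2, 0.0, -3.2]
grip_width: 38.4
grip_force: 53.2
```

```bash
python3 -m pendant '[{"xyz":[0.3,0,0],"twist":[0,0,0],"claw":30},{"xyz":[0.3,0,0],"twist":[0,0,0],"claw":30},{"xyz":[0,0,0],"twist":[0,0,0],"claw":30},{"xyz":[0,0,0],"twist":[0,0,0],"claw":30},{"xyz":[0,0,0],"twist":[0,0,0],"claw":30},{"xyz":[0,0,0],"twist":[0,0,0],"claw":30},{"xyz":[0,0,0],"twist":[0,0,0],"claw":30},{"xyz":[0,0,0],"twist":[0,0,0],"claw":30}]'
```

```text
time_s: 15.68
ee_pos: [539.6, 150.2, 29.5]
tcp_rot: [-180.0, 0.0, 75.6]
wrist_force: [-0.2, -5.6, -1.6]
grip_width: 38.4
grip_force: 53.2
```

The plate is reached, with 5.6 N back along the channel. One more slight nudge, then release.

```bash
python3 -m pendant '[{"xyz":[0.3,0,0.2],"twist":[0,0,0],"claw":30},{"xyz":[0,0,0],"twist":[0,0,0],"claw":30},{"xyz":[0,0,0],"twist":[0,0,0],"claw":30},{"xyz":[0,0,0],"twist":[0,0,0],"claw":30},{"xyz":[0,0,0],"twist":[0,0,0],"claw":30},{"xyz":[0,0,0],"twist":[0,0,0],"claw":30},{"xyz":[0,0,0],"twist":[0,0,0],"claw":30},{"xyz":[0,0,0],"twist":[0,0,0],"claw":30}]'
python3 -m pendant '[{"xyz":[0,0,0],"twist":[0,0,0],"claw":45},{"xyz":[0,0,0],"twist":[0,0,0],"claw":56},{"xyz":[0,0,0],"twist":[0,0,0],"claw":66},{"xyz":[0,0,0],"twist":[0,0,0],"claw":66},{"xyz":[0,0,0],"twist":[0,0,0],"claw":66},{"xyz":[0,0,0],"twist":[0,0,0],"claw":66},{"xyz":[0,0,0],"twist":[0,0,0],"claw":66},{"xyz":[0,0,0],"twist":[0,0,0],"claw":66}]'
python3 -m pendant '[{"xyz":[0,0,-10],"twist":[0,0,0],"claw":66},{"xyz":[0,0,-20],"twist":[0,0,0],"claw":66},{"xyz":[0,0,-25],"twist":[0,0,0],"claw":66},{"xyz":[0,0,-30],"twist":[0,0,0],"claw":66},{"xyz":[0,0,-35],"twist":[0,0,0],"claw":66},{"xyz":[0,0,-35],"twist":[0,0,0],"claw":66},{"xyz":[0,0,-15],"twist":[0,0,0],"claw":66},{"xyz":[0,0,0],"twist":[0,0,0],"claw":66}]'
```

```text
time_s: 16.35
ee_pos: [539.6, 150.2, 29.5]
tcp_rot: [-180.0, 0.1, 75.6]
wrist_force: [-1.1, -7.1, -1.3]
grip_width: 38.7
grip_force: 53.3
time_s: 17.02
ee_pos: [539.8, 151.0, 29.3]
tcp_rot: [180.0, -0.0, 75.6]
wrist_force: [-0.1, -0.5, 0.3]
grip_width: 66.2
grip_force: 0.0
time_s: 17.68
ee_pos: [542.1, 151.6, 204.9]
tcp_rot: [179.5, -0.3, 75.6]
wrist_force: [0.2, 0.0, 0.5]
grip_width: 66.4
grip_force: 0.0
```

Released and clear. I'll back off along the channel so that the wrist camera sees both the tube and the lever.

```bash
python3 -m pendant '[{"xyz":[-20,0,0],"twist":[0,0,0],"claw":0},{"xyz":[-30,0,0],"twist":[0,0,0],"claw":0},{"xyz":[-35,0,0],"twist":[0,0,0],"claw":0},{"xyz":[-35,0,0],"twist":[0,0,0],"claw":0},{"xyz":[-30,0,0],"twist":[0,0,0],"claw":0},{"xyz":[-15,0,0],"twist":[0,0,0],"claw":0},{"xyz":[0,0,0],"twist":[0,0,0],"claw":0},{"xyz":[0,0,0],"twist":[0,0,0],"claw":0}]'
python3 - <<'E'
from h import *
r=cap("wrist"); save(r[0],"wrist5.png"); np.savez("wrist50.npz",*r)
E
```

```text
time_s: 18.35
ee_pos: [498.3, -9.3, 198.9]
tcp_rot: [-179.9, -0.0, 75.5]
wrist_force: [0.5, 0.1, -0.7]
grip_width: -0.3
grip_force: 0.0
```

View pics/wrist5.png

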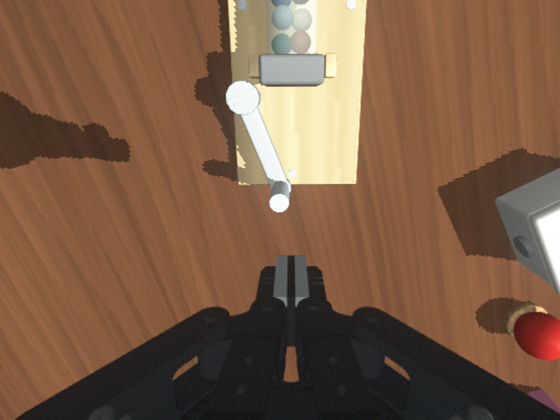

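The lever's pivot disc is at (243,98), the post top at (279,203), and the tube's near cap at (292,70) between the near cheeks. Now I'll measure the post, the pivot and the cap's near face.

```bash
cat > lev.py <<'E'
from h import *
z=np.load("wrist50.npz"); im,d,K,k1,M=[z[k] for k in z.files]; k1=float(k1); P=pts(d,K,k1,M); Z=P[...,2]
o=np.array([539.5,150.3]); a=np.radians(75.5); x=np.array([np.cos(a),np.sin(a)]); y=np.array([-x[1],x[0]])
C=lambda p:np.c_[(np.atleast_2d(p)[:,:2]-o)@x,(np.atleast_2d(p)[:,:2]-o)@y].round(1)
b=np.zeros(d.shape,bool); b[180:220,262:298]=1
m=b&(Z>79)&(Z<88); q=P[m]; (c,r)=cv2.minEnclosingCircle(q[:,:2].astype(np.float32)); print("post",c,r,np.median(q[:,2]),m.sum(),C(c))
ring=onplane([[279,203]],83,K,k1,M); print("post ray",ring,C(ring))
pv=onplane([[243,98]],38,K,k1,M); print("pivot ray",pv,C(pv), Z[98,243])
post=np.array(c); piv=o-84.5*x+42*y; v=post-piv; print("piv",piv,"len",np.hypot(*v),"theta",np.degrees(np.arctan2(v[1],v[0]))-75.5+180)
b[:]=0; b[48:92,255:330]=1; m=b&(Z>56)&(Z<67); q=P[m]; cc=C(q); print("cap top x",np.percentile(cc[:,0],[1,99]),"y",np.percentile(cc[:,1],[1,99]),np.median(q[:,2]))
E
python3 lev.py
```

```text
post (488.7187805175781, -5.320086479187012) 8.029203414916992 82.42652780061286 299 [[-163.4   10.2]]
post ray [[489.31668695  -5.52366287  83.        ]] [[-163.4    9.6]]
pivot ray [[478.89467147  78.38896416  38.        ]] [[-84.8  40.7]] 43.14926639858521
piv [477.68068876  79.00748456] len 85.04692061858408 theta 21.957356786811204
cap top x [-74.5 -49.8] y [-23.9    24.237] 61.518769948695905
```

Lever at 22° (arm length 85.0 as given), and the tube's near cap face at x ≈ -74.5, so it is home. I'll turn the tool square to the arm, behind the post, with fingers closed.

```bash
python3 -m pendant '[{"xyz":[0,0,0],"twist":[0,0,7],"claw":0},{"xyz":[0,0,0],"twist":[0,0,7],"claw":0},{"xyz":[0,0,0],"twist":[0,0,7],"claw":0},{"xyz":[0,0,0],"twist":[0,0,7],"claw":0},{"xyz":[0,0,0],"twist":[0,0,7],"claw":0},{"xyz":[0,0,0],"twist":[0,0,7],"claw":0},{"xyz":[0,0,0],"twist":[0,0,7],"claw":0},{"xyz":[0,0,0],"twist":[0,0,7],"claw":0}]'
python3 -m pendant '[{"xyz":[0,0,0],"twist":[0,0,6],"claw":0},{"xyz":[0,0,0],"twist":[0,0,6],"claw":0},{"xyz":[-15,0,0],"twist":[0,0,0],"claw":0},{"xyz":[-20,0,0],"twist":[0,0,0],"claw":0},{"xyz":[-10,0,0],"twist":[0,0,0],"claw":0},{"xyz":[0,0,0],"twist":[0,0,0],"claw":0},{"xyz":[0,0,0],"twist":[0,0,0],"claw":0},{"xyz":[0,0,0],"twist":[0,0,0],"claw":0}]'
cat > rel.py <<'E'
from h import *
st=manip.read_state(); o=np.array([539.5,150.3]); a=np.radians(75.5); x=np.array([np.cos(a),np.sin(a)]); y=np.array([-x[1],x[0]])
piv=o-84.5*x+42*y; yaw=st["tcp_rot"][2]; th=np.radians(yaw+14.5); ang=np.radians(yaw); t=np.array([np.cos(ang),np.sin(ang)]); r=np.array([t[1],-t[0]])
v=np.array(st["ee_pos"][:2])-piv; f=np.array(st["wrist_force"][:2])
print("theta of tool",np.degrees(th).round(1),"TCP tangential",(v@t).round(1),"radial",(v@r).round(1),"z",st["ee_pos"][2].round(1),"F_t",(f@t).round(1),"F_r",(f@r).round(1),"t",st["time_s"])
E
python3 rel.py
```

```text
time_s: 19.07
ee_pos: [499.0, -7.4, 199.0]
tcp_rot: [-180.0, 0.0, 19.4]
wrist_force: [0.3, 0.2, 0.6]
grip_width: -0.1
grip_force: 0.0
time_s: 19.73
ee_pos: [455.3, -14.4, 199.6]
tcp_rot: [180.0, -0.1, 7.6]
wrist_force: [0.8, 0.2, -0.2]
grip_width: 0.0
grip_force: 0.0
theta of tool 22.1 TCP tangential -34.6 radial 89.6 z 199.6 F_t 0.8 F_r -0.1 t 19.7333
```

```bash
python3 -m pendant '[{"xyz":[0,-4.5,15],"twist":[0,0,0],"claw":0},{"xyz":[0,0,25],"twist":[0,0,0],"claw":0},{"xyz":[0,0,30],"twist":[0,0,0],"claw":0},{"xyz":[0,0,30],"twist":[0,0,0],"claw":0},{"xyz":[0,0,25],"twist":[0,0,0],"claw":0},{"xyz":[0,0,15],"twist":[0,0,0],"claw":0},{"xyz":[0,0,6],"twist":[0,0,0],"claw":0},{"xyz":[0,0,0],"twist":[0,0,0],"claw":0}]'
python3 -m pendant '[{"xyz":[3,0,0],"twist":[0,0,0],"claw":0},{"xyz":[3,0,0],"twist":[0,0,0],"claw":0},{"xyz":[2,0,0],"twist":[0,0,0],"claw":0},{"xyz":[2,0,0],"twist":[0,0,0],"claw":0},{"xyz":[1,0,0],"twist":[0,0,0],"claw":0},{"xyz":[1,0,0],"twist":[0,0,0],"claw":0},{"xyz":[0,0,0],"twist":[0,0,0],"claw":0},{"xyz":[0,0,0],"twist":[0,0,0],"claw":0}]'
python3 rel.py
```

```text
time_s: 20.4
ee_pos: [453.6, -10.2, 52.0]
tcp_rot: [-180.0, 0.1, 7.6]
wrist_force: [0.4, -0.8, 0.5]
grip_width: 0.1
grip_force: 0.0
time_s: 21.07
ee_pos: [465.4, -8.7, 53.4]
tcp_rot: [-180.0, -0.0, 7.6]
wrist_force: [-0.7, 0.6, -0.0]
grip_width: 0.1
grip_force: 0.0
theta of tool 22.1 TCP tangential -23.7 radial 85.4 z 53.4 F_t -0.6 F_r -0.6 t 21.0667
```

```bash
python3 -m pendant '[{"xyz":[1,0,0],"twist":[0,0,0],"claw":0},{"xyz":[1,0,0],"twist":[0,0,0],"claw":0},{"xyz":[1,0,0],"twist":[0,0,0],"claw":0},{"xyz":[1,0,0],"twist":[0,0,0],"claw":0},{"xyz":[1,0,0],"twist":[0,0,0],"claw":0},{"xyz":[0.5,0,0],"twist":[0,0,0],"claw":0},{"xyz":[0,0,0],"twist":[0,0,0],"claw":0},{"xyz":[0,0,0],"twist":[0,0,0],"claw":0}]'
python3 rel.py
python3 -m pendant '[{"xyz":[1.5,0.3,0],"twist":[0,0,-1],"claw":0},{"xyz":[3,0.7,0],"twist":[0,0,-2],"claw":0},{"xyz":[3,0.7,0],"twist":[0,0,-2],"claw":0},{"xyz":[3,0.7,0],"twist":[0,0,-2],"claw":0},{"xyz":[3,0.7,0],"twist":[0,0,-2],"claw":0},{"xyz":[3,0.7,0],"twist":[0,0,-2],"claw":0},{"xyz":[3,0.7,0],"twist":[0,0,-2],"claw":0},{"xyz":[3,0.7,0],"twist":[0,0,-2],"claw":0}]'
python3 rel.py
```

```text
time_s: 21.73
ee_pos: [470.2, -8.1, 53.2]
tcp_rot: [-180.0, 0.1, 7.6]
wrist_force: [-3.0, -0.8, 2.0]
grip_width: -0.1
grip_force: 1.5
theta of tool 22.1 TCP tangential -19.0 radial 85.4 z 53.2 F_t -3.1 F_r 0.4 t 21.7333
time_s: 22.4
ee_pos: [493.4, -7.3, 53.1]
tcp_rot: [-179.9, 0.1, 22.7]
wrist_force: [-3.7, 0.1, 1.1]
grip_width: -0.1
grip_force: 1.4
theta of tool 37.2 TCP tangential -18.8 radial 85.7 z 53.1 F_t -3.3 F_r -1.5 t 22.4
```

Contact is at 19 mm with 3.3 N, as predicted. I'll continue the swing.

```bash
python3 -m pendant '[{"xyz":[3.7,0.8,0],"twist":[0,0,-2.5],"claw":0},{"xyz":[3.7,0.8,0],"twist":[0,0,-2.5],"claw":0},{"xyz":[3.7,0.8,0],"twist":[0,0,-2.5],"claw":0},{"xyz":[3.7,0.8,0],"twist":[0,0,-2.5],"claw":0},{"xyz":[3.7,0.8,0],"twist":[0,0,-2.5],"claw":0},{"xyz":[3.7,0.8,0],"twist":[0,0,-2.5],"claw":0},{"xyz":[3.7,0.8,0],"twist":[0,0,-2.5],"claw":0},{"xyz":[3.7,0.8,0],"twist":[0,0,-2.5],"claw":0}]'
python3 rel.py
python3 -m pendant '[{"xyz":[3.7,0.8,0],"twist":[0,0,-2.5],"claw":0},{"xyz":[3.7,0.8,0],"twist":[0,0,-2.5],"claw":0},{"xyz":[3.7,0.8,0],"twist":[0,0,-2.5],"claw":0},{"xyz":[3,0.7,0],"twist":[0,0,-2],"claw":0},{"xyz":[3,0.7,0],"twist":[0,0,-2],"claw":0},{"xyz":[3,0.7,0],"twist":[0,0,-2],"claw":0},{"xyz":[3,0.7,0],"twist":[0,0,-2],"claw":0},{"xyz":[1.5,0.3,0],"twist":[0,0,-1],"claw":0}]'
python3 rel.py
```

```text
time_s: 23.07
ee_pos: [521.7, 2.5, 52.9]
tcp_rot: [-179.9, 0.1, 42.8]
wrist_force: [-3.2, 0.0, 1.4]
grip_width: -0.1
grip_force: 1.4
theta of tool 57.3 TCP tangential -19.6 radial 86.1 z 52.9 F_t -2.3 F_r -2.2 t 23.0667
time_s: 23.73
ee_pos: [542.0, 17.5, 52.9]
tcp_rot: [-179.9, 0.0, 59.2]
wrist_force: [-3.0, -1.4, -0.1]
grip_width: 0.2
grip_force: 1.4
theta of tool 73.7 TCP tangential -19.9 radial 86.7 z 52.9 F_t -2.7 F_r -1.8 t 23.7333
```

```bash
python3 -m pendant '[{"xyz":[2.3,0.3,0],"twist":[0,0,-1.5],"claw":0},{"xyz":[2.3,0.3,0],"twist":[0,0,-1.5],"claw":0},{"xyz":[2.3,0.3,0],"twist":[0,0,-1.5],"claw":0},{"xyz":[2.3,0.3,0],"twist":[0,0,-1.5],"claw":0},{"xyz":[2.3,0.3,0],"twist":[0,0,-1.5],"claw":0},{"xyz":[2.3,0.3,0],"twist":[0,0,-1.5],"claw":0},{"xyz":[1.5,0.2,0],"twist":[0,0,-1],"claw":0},{"xyz":[0.8,0,0],"twist":[0,0,-0.5],"claw":0}]'
python3 rel.py
python3 -m pendant '[{"xyz":[0.8,0,0],"twist":[0,0,-0.5],"claw":0},{"xyz":[0.8,0,0],"twist":[0,0,-0.5],"claw":0},{"xyz":[0.8,0,0],"twist":[0,0,-0.5],"claw":0},{"xyz":[0,0,0],"twist":[0,0,0],"claw":0},{"xyz":[0,0,0],"twist":[0,0,0],"claw":0},{"xyz":[0,0,0],"twist":[0,0,0],"claw":0},{"xyz":[0,0,0],"twist":[0,0,0],"claw":0},{"xyz":[0,0,0],"twist":[0,0,0],"claw":0}]'
python3 rel.py
```

```text
time_s: 24.4
ee_pos: [552.3, 31.1, 53.5]
tcp_rot: [179.9, -0.0, 69.7]
wrist_force: [0.0, -3.6, -2.3]
grip_width: 0.1
grip_force: 1.6
theta of tool 84.2 TCP tangential -19.1 radial 86.6 z 53.5 F_t -3.4 F_r 1.3 t 24.4
time_s: 25.07
ee_pos: [551.9, 33.6, 53.3]
tcp_rot: [-180.0, -0.0, 71.1]
wrist_force: [0.4, -0.7, -0.8]
grip_width: 0.1
grip_force: 0.2
theta of tool 85.6 TCP tangential -18.9 radial 85.0 z 53.3 F_t -0.6 F_r 0.6 t 25.0667
```

```bash
python3 -m pendant '[{"xyz":[0.8,0.1,0],"twist":[0,0,-0.5],"claw":0},{"xyz":[0.8,0.1,0],"twist":[0,0,-0.5],"claw":0},{"xyz":[0.8,0.1,0],"twist":[0,0,-0.5],"claw":0},{"xyz":[0.8,0.1,0],"twist":[0,0,-0.5],"claw":0},{"xyz":[0.8,0.1,0],"twist":[0,0,-0.5],"claw":0},{"xyz":[0.8,0.1,0],"twist":[0,0,-0.5],"claw":0},{"xyz":[0.4,0,0],"twist":[0,0,-0.5],"claw":0},{"xyz":[0,0,0],"twist":[0,0,0],"claw":0}]'
python3 rel.py
python3 -m pendant '[{"xyz":[0.4,0,0],"twist":[0,0,-0.3],"claw":0},{"xyz":[0.3,0,0],"twist":[0,0,-0.3],"claw":0},{"xyz":[0.3,0,0],"twist":[0,0,-0.2],"claw":0},{"xyz":[0,0,0],"twist":[0,0,0],"claw":0},{"xyz":[0,0,0],"twist":[0,0,0],"claw":0},{"xyz":[0,0,0],"twist":[0,0,0],"claw":0},{"xyz":[0,0,0],"twist":[0,0,0],"claw":0},{"xyz":[0,0,0],"twist":[0,0,0],"claw":0}]'
python3 rel.py
```

```text
time_s: 25.73
ee_pos: [554.5, 38.1, 53.3]
tcp_rot: [180.0, -0.0, 74.6]
wrist_force: [0.4, -2.6, 1.7]
grip_width: -0.1
grip_force: 1.3
theta of tool 89.1 TCP tangential -19.1 radial 84.9 z 53.3 F_t -2.4 F_r 1.1 t 25.7333
time_s: 26.4
ee_pos: [554.7, 39.0, 53.4]
tcp_rot: [180.0, -0.0, 75.4]
wrist_force: [2.0, -2.7, 0.2]
grip_width: -0.1
grip_force: 1.3
theta of tool 89.9 TCP tangential -19.3 radial 84.6 z 53.4 F_t -2.1 F_r 2.7 t 26.4
```

```bash
python3 -m pendant '[{"xyz":[0.3,0,0],"twist":[0,0,0],"claw":0},{"xyz":[0.3,0,0],"twist":[0,0,0],"claw":0},{"xyz":[0,0,0],"twist":[0,0,0],"claw":0},{"xyz":[0,0,0],"twist":[0,0,0],"claw":0},{"xyz":[0,0,0],"twist":[0,0,0],"claw":0},{"xyz":[0,0,0],"twist":[0,0,0],"claw":0},{"xyz":[0,0,0],"twist":[0,0,0],"claw":0},{"xyz":[0,0,0],"twist":[0,0,0],"claw":0}]'
python3 rel.py
```

```text
time_s: 27.07
ee_pos: [554.8, 39.6, 53.4]
tcp_rot: [180.0, -0.0, 75.4]
wrist_force: [1.3, -3.4, 0.5]
grip_width: 0.2
grip_force: 1.5
theta of tool 89.9 TCP tangential -18.7 radial 84.6 z 53.4 F_t -3.0 F_r 2.1 t 27.0667
```

```bash
python3 -m pendant '[{"xyz":[0.3,0,0],"twist":[0,0,0],"claw":0},{"xyz":[0.3,0,0],"twist":[0,0,0],"claw":0},{"xyz":[0,0,0],"twist":[0,0,0],"claw":0},{"xyz":[0,0,0],"twist":[0,0,0],"claw":0},{"xyz":[0,0,0],"twist":[0,0,0],"claw":0},{"xyz":[0,0,0],"twist":[0,0,0],"claw":0},{"xyz":[0,0,0],"twist":[0,0,0],"claw":0},{"xyz":[0,0,0],"twist":[0,0,0],"claw":0}]'
python3 rel.py
```

```text
time_s: 27.73
ee_pos: [554.8, 39.6, 53.4]
tcp_rot: [180.0, 0.0, 75.4]
wrist_force: [1.5, -5.1, 1.3]
grip_width: 0.0
grip_force: 2.6
theta of tool 89.9 TCP tangential -18.7 radial 84.5 z 53.4 F_t -4.6 F_r 2.7 t 27.7333
```

The stop is reached: no motion, and the force is rising. Leaning on.

```bash
python3 -m pendant '[{"xyz":[0.3,0,0],"twist":[0,0,0],"claw":0},{"xyz":[0.3,0,0],"twist":[0,0,0],"claw":0},{"xyz":[0,0,0],"twist":[0,0,0],"claw":0},{"xyz":[0,0,0],"twist":[0,0,0],"claw":0},{"xyz":[0,0,0],"twist":[0,0,0],"claw":0},{"xyz":[0,0,0],"twist":[0,0,0],"claw":0},{"xyz":[0,0,0],"twist":[0,0,0],"claw":0},{"xyz":[0,0,0],"twist":[0,0,0],"claw":0}]'
python3 rel.py
```

```text
time_s: 28.4
ee_pos: [554.8, 39.7, 53.3]
tcp_rot: [-180.0, 0.1, 75.4]
wrist_force: [0.7, -7.8, 1.0]
grip_width: -0.0
grip_force: 3.6
theta of tool 89.9 TCP tangential -18.6 radial 84.5 z 53.3 F_t -7.4 F_r 2.6 t 28.4
```

```bash
python3 -m pendant '[{"xyz":[0.4,0,0],"twist":[0,0,0],"claw":0},{"xyz":[0.3,0,0],"twist":[0,0,0],"claw":0},{"xyz":[0.3,0,0],"twist":[0,0,0],"claw":0},{"xyz":[0,0,0],"twist":[0,0,0],"claw":0},{"xyz":[0,0,0],"twist":[0,0,0],"claw":0},{"xyz":[0,0,0],"twist":[0,0,0],"claw":0},{"xyz":[0,0,0],"twist":[0,0,0],"claw":0},{"xyz":[0,0,0],"twist":[0,0,0],"claw":0}]'
python3 rel.py
```

```text
time_s: 29.07
ee_pos: [554.8, 39.8, 53.4]
tcp_rot: [-180.0, 0.2, 75.5]
wrist_force: [0.3, -10.7, 2.0]
grip_width: 0.0
grip_force: 5.3
theta of tool 90.0 TCP tangential -18.6 radial 84.5 z 53.4 F_t -10.2 F_r 3.0 t 29.0667
```

```bash
python3 -m pendant '[{"xyz":[0.3,0,0],"twist":[0,0,0],"claw":0},{"xyz":[0.2,0,0],"twist":[0,0,0],"claw":0},{"xyz":[0,0,0],"twist":[0,0,0],"claw":0},{"xyz":[0,0,0],"twist":[0,0,0],"claw":0},{"xyz":[0,0,0],"twist":[0,0,0],"claw":0},{"xyz":[0,0,0],"twist":[0,0,0],"claw":0},{"xyz":[0,0,0],"twist":[0,0,0],"claw":0},{"xyz":[0,0,0],"twist":[0,0,0],"claw":0}]'
python3 rel.py
python3 -m pendant '[{"xyz":[0,0,0],"twist":[0,0,0],"claw":0},{"xyz":[0,0,0],"twist":[0,0,0],"claw":0},{"xyz":[0,0,0],"twist":[0,0,0],"claw":0},{"xyz":[0,0,0],"twist":[0,0,0],"claw":0},{"xyz":[0,0,0],"twist":[0,0,0],"claw":0},{"xyz":[0,0,0],"twist":[0,0,0],"claw":0},{"xyz":[0,0,0],"twist":[0,0,0],"claw":0},{"xyz":[0,0,0],"twist":[0,0,0],"claw":0}]'
python3 rel.py
```

```text
time_s: 29.73
ee_pos: [554.8, 39.8, 53.4]
tcp_rot: [-180.0, 0.2, 75.5]
wrist_force: [0.4, -12.2, 2.5]
grip_width: -0.3
grip_force: 6.2
theta of tool 90.0 TCP tangential -18.6 radial 84.5 z 53.4 F_t -11.7 F_r 3.5 t 29.7333
time_s: 30.4
ee_pos: [554.8, 39.8, 53.4]
tcp_rot: [-180.0, 0.2, 75.5]
wrist_force: [0.2, -12.6, 2.2]
grip_width: -0.3
grip_force: 6.2
theta of tool 90.0 TCP tangential -18.6 radial 84.5 z 53.4 F_t -12.2 F_r 3.4 t 30.4
```

The push held at 12 N for over a second. I'll back straight off, lift, and check.

```bash
python3 -m pendant '[{"xyz":[-2,0,0],"twist":[0,0,0],"claw":0},{"xyz":[-4,0,0],"twist":[0,0,0],"claw":0},{"xyz":[-10,0,0],"twist":[0,0,0],"claw":0},{"xyz":[-15,0,0],"twist":[0,0,0],"claw":0},{"xyz":[-15,0,0],"twist":[0,0,0],"claw":0},{"xyz":[-10,0,-10],"twist":[0,0,0],"claw":0},{"xyz":[0,0,-25],"twist":[0,0,0],"claw":0},{"xyz":[0,0,-30],"twist":[0,0,0],"claw":0}]'
python3 -m pendant '[{"xyz":[0,0,-30],"twist":[0,0,0],"claw":0},{"xyz":[0,0,-30],"twist":[0,0,0],"claw":0},{"xyz":[0,0,-20],"twist":[0,0,0],"claw":0},{"xyz":[0,0,0],"twist":[0,0,0],"claw":0},{"xyz":[0,0,0],"twist":[0,0,0],"claw":0},{"xyz":[0,0,0],"twist":[0,0,0],"claw":0},{"xyz":[0,0,0],"twist":[0,0,0],"claw":0},{"xyz":[0,0,0],"twist":[0,0,0],"claw":0}]'
python3 - <<'E'
from h import *
r=cap("wrist"); save(r[0],"wrist6.png"); np.savez("wrist60.npz",*r)
E
```

```text
time_s: 31.07
ee_pos: [539.3, -12.5, 117.9]
tcp_rot: [-179.7, 0.0, 75.3]
wrist_force: [0.6, -0.2, 1.2]
grip_width: 0.1
grip_force: 0.0
time_s: 31.73
ee_pos: [540.4, -12.0, 196.9]
tcp_rot: [-179.8, 0.0, 75.4]
wrist_force: [0.3, 0.2, 0.3]
grip_width: -0.1
grip_force: 0.0
```

View pics/wrist6.png

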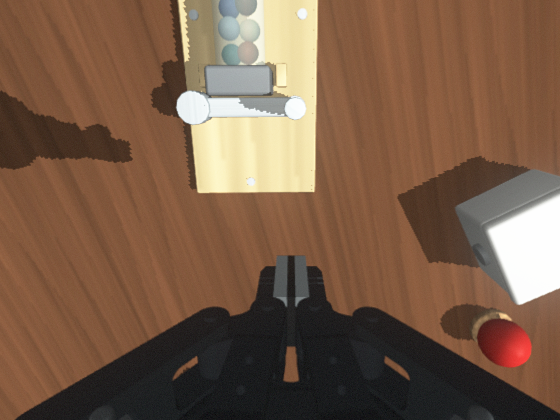

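The lever lies square across the channel, with its pivot at (193,107) and post at (295,107), right behind the tube's cap at (239,80). Box and ball are undisturbed, and the robot is clear, so I hand in.

```bash
python3 -c "
from workcell import manip; print(manip.close_job())"
```

```text
the job is handed in; nothing more can be done
None
```

The job is handed in at about 32 s of the 72 s allowed: the tube is home against the end plate, the lever is at its end stop behind it, it was held there at about 12 N for over a second, and the robot is clear.

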